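# Prop the seed-drying chamber open on its stay

### The job

Open the sliding glass cover of the seed-drying chamber and hold it open with its stay arm: lift the arm by its knob, draw it over the upright peg on the front rail and drop the middle one of its three holes over the peg, so that the arm lies flat and the peg keeps the cover from springing shut. Do not knock over the small jar in front of the chamber.

Things in the scene. Friction and masses are not known exactly. Their poses are not given: they have to be found in the camera images.
- stay_knob (a point): Black upright knob, 18 mm diameter, 50 mm tall, on the free end of the stay: a flat aluminium bar 252 x 36 x 6 mm lying on the chamber's front rail. Point on its axis, 16 mm below its top, 34 above the bar. y axis: along the bar, away from its hinge (225 mm off); z up. The knob end lifts freely to 0.7 rad and falls by its weight (0.15 kg); no sideways swing. At first 27 to 60 mm short of the peg.
- stay_hole (a point): Centre, on the bar's underside, of the middle one of its three 20 mm holes (45 mm apart), 75 mm from the knob's axis towards the hinge. Axes as stay_knob; lying flat it is 80 mm above the table, 40 below stay_knob. The hinge sits on the glass cover: pulling the knob along +y opens it (travel 185 mm, spring 1.5 to 3 N, shuts if let go). A loose bar with two holes is only a spare.
- peg_foot (a point): Steel peg fixed on the front rail (robot's side) of the off-white chamber (240 x 420 mm, 83 mm high), in line with the bar. Point on its axis, at the height of the underside of a flat-lying bar. The peg is 10 mm in diameter and rises 21 mm above this point, its top 8 mm tapering to 4 mm: the bar must be lifted over it.
- jar: Small closed glass jar with a metal lid, 48 mm diameter, 64 mm tall, standing on the table 80 to 100 mm in front (robot's side) of the line of the bar. Origin at the centre of its underside, z up.

How it is judged:
At the end, for the whole second after the job is handed in: The stay's middle hole is over the peg (hole and peg axes within 10 mm) with the arm dropped flat (hole's underside within 8 mm of the peg's foot point, tilted less than 0.1 rad), the peg holding the cover open (horizontal distance between stay_hole and peg_foot below 0.01 m and z of stay_hole in the frame of peg_foot below 0.008 m and angle between stay_hole's own z axis and vertical below 0.1 rad); the robot touches nothing.
It fails at once if the small jar is knocked over (angle between jar's own z axis and vertical above 0.5 rad).
It also fails if it takes over 38 s, if anything falls off the work surface, if the arm or the gripper's body presses on something with over 40 N, if the wrist force passes 120 N, or if a joint passes its speed limit or range.

### The arm

A 6-joint arm with a two-finger parallel gripper is mounted at the origin on the work surface. World frame = base frame: x ahead of the robot, y to its left, z up, the work surface at z = 0. Lengths are in m, angles in rad, forces in N, time in s.
With the tool pointing down it reaches from about 0.25 to 0.725 m from the base axis. Payload 4 kg.
Tool frame: the origin (TCP) lies on the centre line of the jaws, within the pads' length; the fingertips stand 14 mm ahead of it and the grasp point (between the pads) lies 5 mm behind it; z points along the fingers, x is the direction in which the jaws open and shut, and the axes are right-handed (so a half turn about z gives the same grasp; the last joint's range is limited). The gripper opens to 85 mm and grips with 20 to 120 N. Pads are 22 mm wide; open, the fingers measure 114 mm over their backs; the gripper's body (76 mm by 85 mm) begins 54 mm behind the grasp point. The pads swing forward as they close: fully open they stand 13 mm farther back than shut.
Start: joints at [1.307, 0.241, 0.005, 1.335, 0, 1.571], TCP at [0.13, 0.483, 0.245] pointing down, gripper open.
Joint ranges: [-2.72, 2.72], [-1.05, 1.87], [-1.09, 1.28], [-1.99, 2.15], [-1.42, 1.44], [-3.14, 3.14]. Speed limits (rad/s): [2.79, 2.79, 3.14, 3.14, 3.14, 3.14].

### API

Orientations are given as a unit quaternion [x, y, z, w].
In Python, from workcell import bot gives the robot as it stands.
- The arm moves only by the tool play_rows, never from a script. Its argument "motion" is a list of rows, each an object with "fingers": the closure, from -1 (fully open) to 1 (shut), so that 0 is half open; "translation": the shift along the tool's x, y, z in cm, a list of three; "roll": the turn about the tool's z in degrees. A call has 1 to 20 rows; each row is the pose to reach, as a shift and turn from the pose commanded when the call began, along the tool's axes at that moment; what a row does not reach only later rows make up. A row lasts 1/12 s, in which the tool goes at most 41.7 mm and 7.16 degrees, less where a joint would pass 70% of its speed; a pose out of reach is approached as far as the arm can. A call with a gripper value outside its range is refused whole. The fingers move at their own pace and stop on an object; the grip force is fixed at half the most. Time passes only in rows, so rows that repeat a pose let the fingers close. It gives the time, the measured TCP pose, the force and the opening at its end, in the units of the state.
- bot.get_obs(): the state, without advancing time (a new reading comes with each control period).
- bot.camera(name): name is "scene" or "side" or "wrist"; returns a dict with "pixels" (420x560x3 uint8, red, green, blue), "intrinsics" (3x3 intrinsics, pixels), "world_to_cam" (4x4, takes a point from world to camera coordinates). Camera axes: x right, y down, z forward; pixel columns grow to the right and rows downward; lengths in m; the calibration is good to about 2 mm. A picture is of the moment at which its call begins. There is no depth.
- bot.job_done(): hands the job in, once; it reports no verdict.
The state is a dict: "clock": time; "joint_pos": joint angles; "joint_vel": joint speeds; "tau": joint torques, N m; "eef_pos": TCP position; "tool_rot": TCP orientation; "ft_force": force on the tool from outside, world axes, zero at the start; "ft_torque": the same for the moment, N m; "grip_width": finger opening in m.
Only numpy, scipy, OpenCV 4.12 (cv2) and the standard library are available. Lean on these libraries where they do the work, as an engineer would, in place of code of your own. Each camera call takes 0.05 s, during which the arm holds its last target. There are 200 camera calls.

## Working session

There is one attempt and no reset: what is moved stays moved. The work goes in short steps, Python scripts to look and compute and a tool call to move; the robot and the scene stay as the last step left them, time stands still between calls to the robot, and variables do not carry over. Pictures are saved under pics/ and viewed, about 8 in all and at most 12, crops included, and the job is handed in when it is done.

Besides the shell and the picture viewer there is one more tool, called after "Call:" by a JSON object that holds its "api" and its "payload". play_rows: Moves the arm, as the interface text tells. Its arguments: {"type":"object","properties":{"motion":{"type":"array","items":{"type":"object","properties":{"fingers":{"type":"number"},"translation":{"type":"array","items":{"type":"number"}},"roll":{"type":"number"}}}}},"required":["motion"]}

```bash
mkdir -p pics; cat > h.py <<'E'
import numpy as np, cv2
from workcell import bot
def snap(n,f):
    c=bot.camera(n); cv2.imwrite(f'pics/{f}.png',c['pixels'][:,:,::-1]); np.savez(f'pics/{f}.npz',K=c['intrinsics'],T=c['world_to_cam']); return c
def ray(f,uv):
    d=np.load(f'pics/{f}.npz'); K,T=d['K'],d['T']; R=T[:3,:3]; o=-R.T@T[:3,3]
    v=R.T@np.linalg.inv(K)@np.array([*uv,1.]); return o,v/np.linalg.norm(v)
def plane(f,uv,z):
    o,v=ray(f,uv); return o+v*(z-o[2])/v[2]
def tri(*obs):
    A=np.zeros((3,3));b=np.zeros(3);rs=[ray(*q) for q in obs]
    for o,v in rs:
        M=np.eye(3)-np.outer(v,v);A+=M;b+=M@o
    p=np.linalg.solve(A,b); return p,[np.linalg.norm((np.eye(3)-np.outer(v,v))@(p-o)) for o,v in rs]
def proj(f,p):
    d=np.load(f'pics/{f}.npz'); q=d['K']@(d['T']@np.array([*p,1.]))[:3]; return q[:2]/q[2]
E
python3 - <<'E'
from h import *
a=[snap(n,n+'0')['pixels'] for n in('scene','side','wrist')]
print(bot.get_obs())
E
```

```text
{'clock': 0.15, 'joint_pos': array([ 1.30695051e+00,  2.41229895e-01,  4.03754070e-03,  1.33520535e+00,
       -2.68571682e-05,  1.57078791e+00]), 'joint_vel': array([-0.00118799, -0.00185917,  0.0047487 ,  0.00027456, -0.00154668,
        0.00172519]), 'tau': array([-2.79873466e-04, -3.72635257e+01,  2.52639377e+01,  1.22921806e-02,
        7.66395544e-06,  1.39504738e-06]), 'eef_pos': array([0.13028592, 0.48225385, 0.24462393]), 'tool_rot': array([ 7.93972999e-01,  6.07952494e-01, -6.27565191e-04,  4.97437136e-04]), 'ft_force': array([-0.47354389,  1.09133014, -0.32244487]), 'ft_torque': array([-0.00874061,  0.02060018,  0.00339507]), 'grip_width': 0.08560084440008751}
```

View pics/scene0.png

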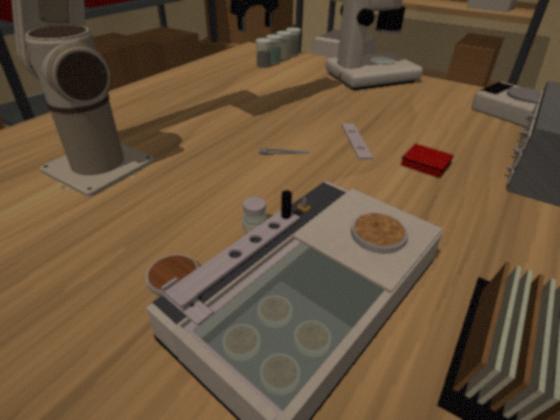

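View pics/side0.png

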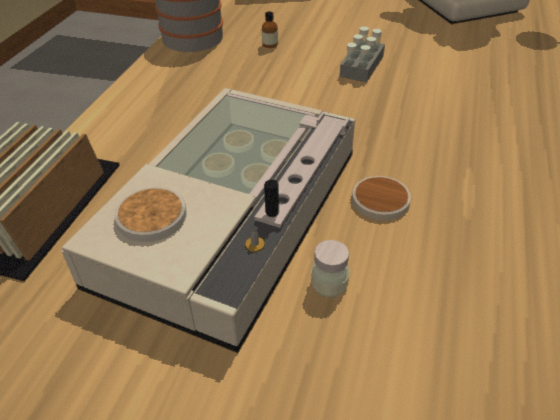

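View pics/wrist0.png

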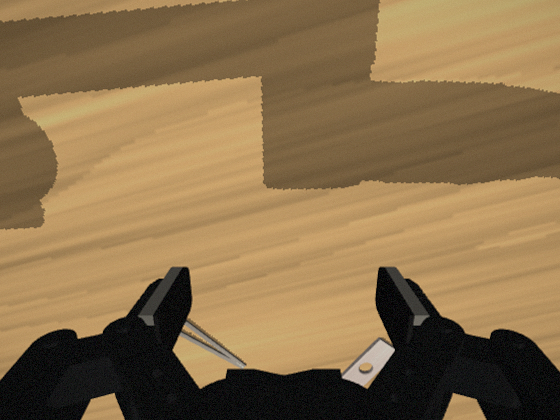

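Scene view: the knob is at about (287,204), the peg just beyond it at about (304,207), the jar at (255,213), and the bar's holes at (235,254), (256,239) and (274,225). Side view: the knob is at (271,198), the peg at (255,238) and the jar at (331,268). The wrist camera sees only the table. Next I'll enlarge both views and measure.

```bash
python3 - <<'E'
from h import *
s=cv2.imread('pics/scene0.png')[180:270,215:325]; d=cv2.imread('pics/side0.png')[140:300,235:365]
a=cv2.resize(s,None,fx=4,fy=4,interpolation=cv2.INTER_CUBIC); b=cv2.resize(d,None,fx=2.6,fy=2.6,interpolation=cv2.INTER_CUBIC)
H=max(a.shape[0],b.shape[0]);o=np.zeros((H,a.shape[1]+b.shape[1],3),np.uint8);o[:a.shape[0],:a.shape[1]]=a;o[:b.shape[0],a.shape[1]:]=b
print(o.shape);cv2.imwrite('pics/crop0.png',o)
for n,(x0,y0,x1,y1) in {'scene0':(270,185,300,222),'side0':(258,172,285,222)}.items():
    im=cv2.imread(f'pics/{n}.png');m=(im[y0:y1,x0:x1].max(2)<45).astype(np.uint8)
    k,l,st,c=cv2.connectedComponentsWithStats(m)
    for i in range(1,k):
        if st[i,4]>30:
            print(n,st[i]+[x0,y0,0,0,0],c[i]+[x0,y0])
            ys,xs=np.where(l==i); print([(y+y0,xs[ys==y].min()+x0,xs[ys==y].max()+x0) for y in range(ys.min(),ys.max()+1,3)])
E
```

```text
(416, 778, 3)
scene0 [282 191  18  27 271] [287.36162362 205.22878229]
[(191, np.int64(285), np.int64(288)), (194, np.int64(283), np.int64(290)), (197, np.int64(282), np.int64(290)), (200, np.int64(282), np.int64(290)), (203, np.int64(282), np.int64(290)), (206, np.int64(282), np.int64(292)), (209, np.int64(282), np.int64(293)), (212, np.int64(282), np.int64(299)), (215, np.int64(282), np.int64(290))]
side0 [264 180  15  37 432] [271.21990741 197.61574074]
[(180, np.int64(270), np.int64(273)), (183, np.int64(266), np.int64(276)), (186, np.int64(265), np.int64(277)), (189, np.int64(264), np.int64(277)), (192, np.int64(264), np.int64(277)), (195, np.int64(265), np.int64(277)), (198, np.int64(265), np.int64(278)), (201, np.int64(265), np.int64(278)), (204, np.int64(266), np.int64(277)), (207, np.int64(266), np.int64(277)), (210, np.int64(266), np.int64(277)), (213, np.int64(267), np.int64(276)), (216, np.int64(272), np.int64(272))]
```

View pics/crop0.png

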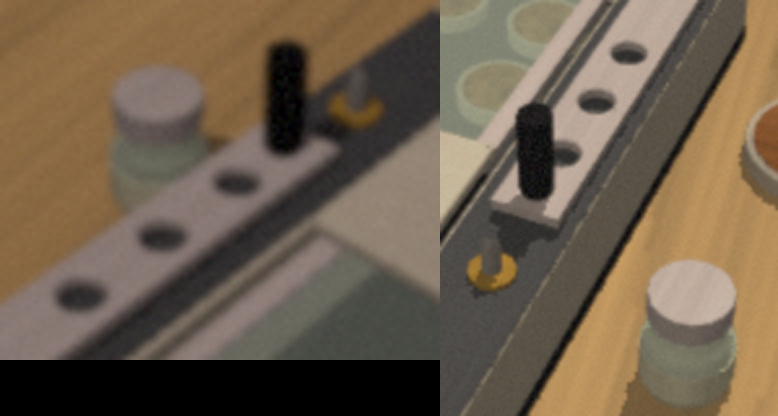

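The crop (scene left at 4x, side right at 2.6x) shows:
- **Peg top:** scene (304.5,198), side (254,232).
- **Brass foot:** scene (304,207), side (254.6,244.6).
- **Knob top:** scene (287,192), side (271.5,182).
- **Middle hole:** scene (255.5,239), side (295,179).

```bash
python3 - <<'E'
from h import *
P={'knobtop':((286.7,192),(271.3,182.3)),'knobmid':((286.6,205),(271.5,198)),'pegtop':((304.5,198),(253.8,232.3)),'pegfoot':((304,207.2),(254.6,244.6)),
'h1':((235.2,254),(307.3,160.4)),'h2':((255.5,239.2),(295,178.8)),'h3':((274.2,225.5),(283.5,198.8)),'jarlid':((254.5,201),(331,248.8))}
R={}
for k,(a,b) in P.items():
    p,e=tri(('scene0',a),('side0',b));R[k]=p;print(k,p.round(4),np.round(e,4))
y=R['h3']-R['h1'];print('dir',np.degrees(np.arctan2(y[1],y[0])),np.linalg.norm(y[:2]))
u=y[:2]/np.linalg.norm(y[:2]);n=np.array([-u[1],u[0]])
for k in R:
    d=R[k][:2]-R['h2'][:2];print(k,'along',(d@u).round(4),'lat',(d@n).round(4))
print(np.hypot(*R['pegfoot'][:2]))
T=bot.get_obs();from scipy.spatial.transform import Rotation as Ro
print(Ro.from_quat(T['tool_rot']).as_matrix().round(3))
for k in ('scene0','side0'):print(ray(k,(280,210))[0])
E
```

```text
knobtop [ 0.5396 -0.002   0.137 ] [0.0004 0.0004]
knobmid [ 0.5403 -0.0021  0.1108] [0.0006 0.0006]
pegtop [0.5469 0.0487 0.0976] [0.0002 0.0002]
pegfoot [0.5468 0.0494 0.0766] [0.0002 0.0002]
h1 [ 0.5237 -0.1213  0.0842] [0.0003 0.0003]
h2 [ 0.5298 -0.0768  0.0844] [0.0003 0.0003]
h3 [ 0.5345 -0.0321  0.0845] [0.0015 0.0015]
jarlid [0.4556 0.0233 0.0685] [0. 0.]
dir 83.07653328092881 0.08991941469402102
knobtop along 0.0754 lat -0.0008
knobmid along 0.0754 lat -0.0014
pegtop along 0.1266 lat -0.0019
pegfoot along 0.1273 lat -0.0017
h1 along -0.045 lat 0.0007
h2 along 0.0 lat 0.0
h3 along 0.045 lat 0.0007
jarlid along 0.0904 lat 0.0857
0.5490217015521216
[[ 0.261  0.965 -0.   ]
 [ 0.965 -0.261 -0.002]
 [-0.002  0.    -1.   ]]
[ 0.8042057  -0.44617776  0.4970952 ]
[0.38016433 0.4741345  0.56344958]
```

Measurements are consistent: holes 45 mm apart, knob 75 mm from the middle hole. The middle hole has to move about 127 mm along a bearing of 82–83°. I'll move above the knob with the jaws across the bar.

Call:
{"api": "play_rows", "payload": {"motion": [{"translation":[-36.0,52.2,4.0],"roll":82.6,"fingers":-1},{"translation":[-36.0,52.2,4.0],"roll":82.6,"fingers":-1},{"translation":[-36.0,52.2,4.0],"roll":82.6,"fingers":-1},{"translation":[-36.0,52.2,4.0],"roll":82.6,"fingers":-1},{"translation":[-36.0,52.2,4.0],"roll":82.6,"fingers":-1},{"translation":[-36.0,52.2,4.0],"roll":82.6,"fingers":-1},{"translation":[-36.0,52.2,4.0],"roll":82.6,"fingers":-1},{"translation":[-36.0,52.2,4.0],"roll":82.6,"fingers":-1},{"translation":[-36.0,52.2,4.0],"roll":82.6,"fingers":-1},{"translation":[-36.0,52.2,4.0],"roll":82.6,"fingers":-1},{"translation":[-36.0,52.2,4.0],"roll":82.6,"fingers":-1},{"translation":[-36.0,52.2,4.0],"roll":82.6,"fingers":-1},{"translation":[-36.0,52.2,4.0],"roll":82.6,"fingers":-1},{"translation":[-36.0,52.2,4.0],"roll":82.6,"fingers":-1},{"translation":[-36.0,52.2,4.0],"roll":82.6,"fingers":-1},{"translation":[-36.0,52.2,4.0],"roll":82.6,"fingers":-1},{"translation":[-36.0,52.2,4.0],"roll":82.6,"fingers":-1},{"translation":[-36.0,52.2,4.0],"roll":82.6,"fingers":-1},{"translation":[-36.0,52.2,4.0],"roll":82.6,"fingers":-1},{"translation":[-36.0,52.2,4.0],"roll":82.6,"fingers":-1}]}}

```text
clock: 1.82
eef_pos: [0.5395, 0.0004, 0.2055]
tool_rot: [0.998, -0.066, -0.0, -0.0]
ft_force: [-0.3, 0.2, -0.4]
grip_width: 0.0854
```

```bash
python3 - <<'E'
from h import *
from scipy.spatial.transform import Rotation as Ro
snap('wrist','wrist1');o=bot.get_obs();print(o['clock'],o['eef_pos'],Ro.from_quat(o['tool_rot']).as_matrix().round(3),o['joint_pos'].round(2))
for k,p in {'knobtop':(.5397,-.002,.136),'h2':(.5298,-.0768,.0845),'h3':(.5345,-.0321,.0845),'h1':(.5237,-.1213,.0845),'pegtop':(.5469,.049,.101)}.items():print(k,proj('wrist1',p).round(1))
E
```

```text
1.8667 [5.39666015e-01 3.72068684e-04 2.05649386e-01] [[ 0.991 -0.132 -0.   ]
 [-0.132 -0.991  0.   ]
 [-0.    -0.    -1.   ]] [0.   0.34 0.03 1.27 0.   1.7 ]
knobtop [285.  231.7]
h2 [284.7 288.2]
h3 [283.3 241.9]
h1 [284.5 330.3]
pegtop [285.4 146.5]
```

View pics/wrist1.png

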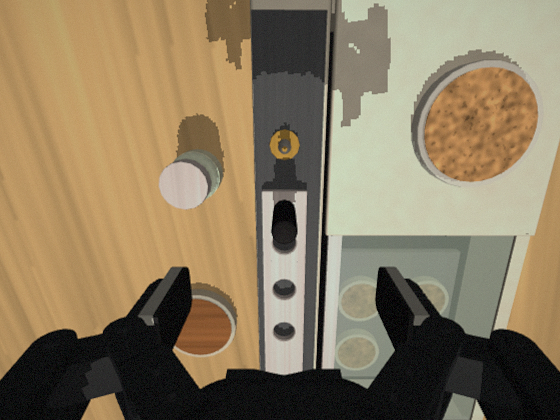

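The wrist view matches the prediction: middle hole seen at (284,288), peg at (285,146), and the knob centred between the jaws at x≈284, with the bar upright in the image. I'll descend and grip.

Call:
{"api": "play_rows", "payload": {"motion": [{"translation":[0,0.24,4],"roll":0,"fingers":-1},{"translation":[0,0.24,8],"roll":0,"fingers":-1},{"translation":[0,0.24,9],"roll":0,"fingers":-1},{"translation":[0,0.24,9],"roll":0,"fingers":-0.5},{"translation":[0,0.24,9],"roll":0,"fingers":0.2},{"translation":[0,0.24,9],"roll":0,"fingers":1},{"translation":[0,0.24,9],"roll":0,"fingers":1},{"translation":[0,0.24,9],"roll":0,"fingers":1},{"translation":[0,0.24,9],"roll":0,"fingers":1},{"translation":[0,0.24,9],"roll":0,"fingers":1},{"translation":[0,0.24,9],"roll":0,"fingers":1},{"translation":[0,0.24,9],"roll":0,"fingers":1}]}}

```text
clock: 2.87
eef_pos: [0.5397, -0.003, 0.1173]
tool_rot: [0.998, -0.067, 0.0, -0.0]
ft_force: [-3.8, 1.0, 9.0]
grip_width: 0.0164
```

Call:
{"api": "play_rows", "payload": {"motion": [{"translation":[0,0.2,-1],"roll":0,"fingers":1},{"translation":[0,0.4,-2],"roll":0,"fingers":1},{"translation":[0,0.6,-3],"roll":0,"fingers":1},{"translation":[0,0.8,-4],"roll":0,"fingers":1},{"translation":[0,1.0,-5],"roll":0,"fingers":1},{"translation":[0,1.0,-5.2],"roll":0,"fingers":1},{"translation":[0,1.0,-5.2],"roll":0,"fingers":1}]}}

```text
clock: 3.45
eef_pos: [0.5382, -0.0135, 0.1681]
tool_rot: [0.998, -0.068, -0.0, -0.0]
ft_force: [-3.1, -0.8, -3.6]
grip_width: 0.0161
```

```bash
python3 - <<'E'
from h import *
snap('side','side2');cv2.imwrite('pics/side2c.png',cv2.resize(cv2.imread('pics/side2.png')[80:330,180:400],None,fx=2,fy=2))
E
```

```text
(no output)
```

View pics/side2c.png

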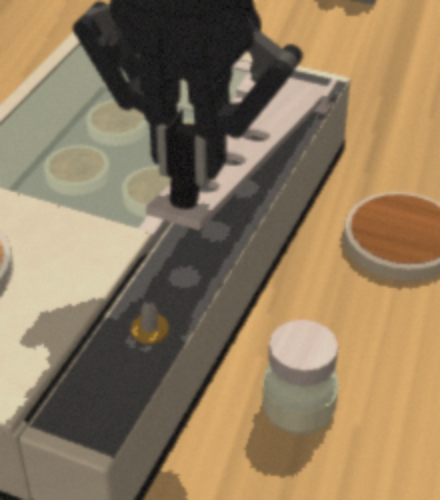

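The bar is lifted, with the tilted end clear above the peg and the holes' light spots on the rail. The jar still stands at (300,375) in the crop. Now I'll draw it along by 127 mm.

Call:
{"api": "play_rows", "payload": {"motion": [{"translation":[0,-1.0,0],"roll":0,"fingers":1},{"translation":[0,-2.5,0],"roll":0,"fingers":1},{"translation":[0,-4.0,0],"roll":0,"fingers":1},{"translation":[0,-5.5,0],"roll":0,"fingers":1},{"translation":[0,-7.0,0],"roll":0,"fingers":1},{"translation":[0,-8.5,0],"roll":0,"fingers":1},{"translation":[0,-10.0,0],"roll":0,"fingers":1},{"translation":[0,-11.2,0],"roll":0,"fingers":1},{"translation":[0,-12.2,0],"roll":0,"fingers":1},{"translation":[0,-12.8,0],"roll":0,"fingers":1},{"translation":[0,-12.8,0],"roll":0,"fingers":1},{"translation":[0,-12.8,0],"roll":0,"fingers":1}]}}

```text
clock: 4.5
eef_pos: [0.5555, 0.1139, 0.1671]
tool_rot: [0.998, -0.067, -0.001, -0.0]
ft_force: [-4.6, -0.5, -3.0]
grip_width: 0.0162
```

```bash
python3 - <<'E'
from h import *
snap('side','side3');snap('scene','scene3')
a=cv2.resize(cv2.imread('pics/side3.png')[100:300,170:370],None,fx=2,fy=2);b=cv2.resize(cv2.imread('pics/scene3.png')[130:280,200:350],(400,400))
cv2.imwrite('pics/c3.png',np.hstack([a,b]));print(bot.get_obs()['eef_pos'])
E
```

```text
[0.55545989 0.11329333 0.16716178]
```

View pics/c3.png

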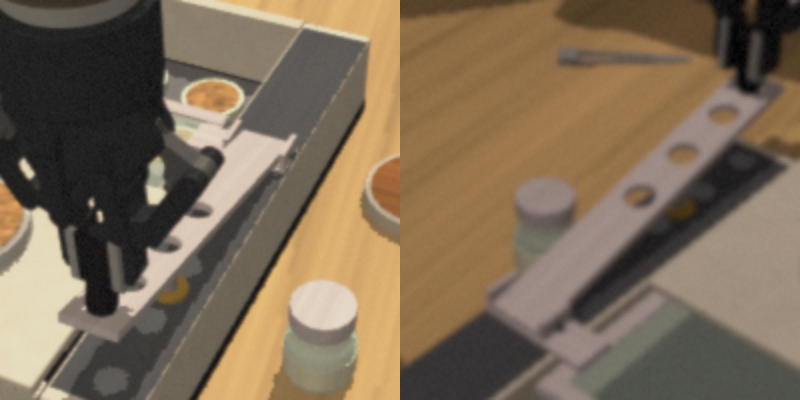

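The bar is over the peg: brass foot at (172,291) left and (680,210) right, middle hole at (171,243) left and (683,154) right. The jar is upright. I'll check where the hole is before lowering.

```bash
python3 - <<'E'
from h import *
p,e=tri(('scene3',(306.1,187.7)),('side3',(255.5,221.5)));print(p.round(4),e, (p[:2]-[.5469,.049]))
E
```

```text
[0.5451 0.0509 0.1181] [np.float64(0.0021845403444267935), np.float64(0.0021845403444266643)] [-0.00177101  0.00193667]
```

The hole is within about 3 mm of the peg axis. I'll lower it along its arc.

Call:
{"api": "play_rows", "payload": {"motion": [{"translation":[0,-0.15,0.7],"roll":0,"fingers":1},{"translation":[0,-0.3,1.4],"roll":0,"fingers":1},{"translation":[0,-0.4,2.1],"roll":0,"fingers":1},{"translation":[0,-0.55,2.8],"roll":0,"fingers":1},{"translation":[0,-0.7,3.5],"roll":0,"fingers":1},{"translation":[0,-0.8,4.1],"roll":0,"fingers":1},{"translation":[0,-0.9,4.6],"roll":0,"fingers":1},{"translation":[0,-0.95,4.9],"roll":0,"fingers":1},{"translation":[0,-0.95,4.9],"roll":0,"fingers":1}]}}

```text
clock: 5.35
eef_pos: [0.5566, 0.1219, 0.1182]
tool_rot: [0.998, -0.068, -0.0, 0.001]
ft_force: [-5.9, -1.8, 0.7]
grip_width: 0.0168
```

```bash
python3 - <<'E'
from h import *
snap('side','side4');snap('scene','scene4')
a=cv2.resize(cv2.imread('pics/side4.png')[100:300,170:370],None,fx=2,fy=2);b=cv2.resize(cv2.imread('pics/scene4.png')[130:280,200:350],(400,400))
cv2.imwrite('pics/c4.png',np.hstack([a,b]));print(bot.get_obs()['eef_pos'])
E
```

```text
[0.55665732 0.12187566 0.11863903]
```

View pics/c4.png

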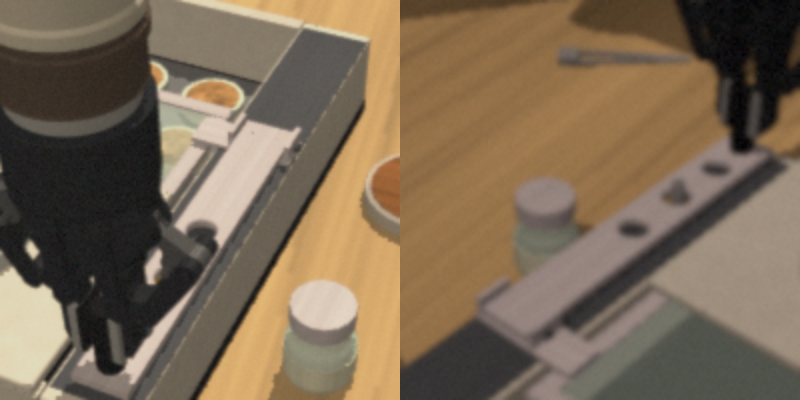

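The peg stands up through the middle hole at (678,190), the bar is nearly flat, and the jar is upright. I'll release and retreat straight up.

Call:
{"api": "play_rows", "payload": {"motion": [{"translation":[0,0,0],"roll":0,"fingers":0},{"translation":[0,0,0],"roll":0,"fingers":-0.5},{"translation":[0,0,0],"roll":0,"fingers":-0.5},{"translation":[0,0,0],"roll":0,"fingers":-0.5},{"translation":[0,0,0],"roll":0,"fingers":-0.5},{"translation":[0,0,0],"roll":0,"fingers":-0.5},{"translation":[0,0,-2],"roll":0,"fingers":-0.5},{"translation":[0,0,-5],"roll":0,"fingers":-0.5},{"translation":[0,0,-8],"roll":0,"fingers":-0.5},{"translation":[0,0,-11],"roll":0,"fingers":-0.5},{"translation":[0,-4,-13],"roll":0,"fingers":-0.5},{"translation":[0,-8,-13],"roll":0,"fingers":-0.5},{"translation":[0,-8,-13],"roll":0,"fingers":-0.5},{"translation":[0,-8,-13],"roll":0,"fingers":-0.5}]}}

```text
clock: 6.62
eef_pos: [0.5681, 0.2045, 0.2483]
tool_rot: [0.998, -0.065, 0.0, -0.0]
ft_force: [1.1, 0.5, -0.3]
grip_width: 0.064
```

```bash
python3 - <<'E'
from h import *
snap('side','side5');snap('scene','scene5')
a=cv2.resize(cv2.imread('pics/side5.png')[100:300,170:370],None,fx=2,fy=2);b=cv2.resize(cv2.imread('pics/scene5.png')[130:280,200:350],(400,400))
cv2.imwrite('pics/c5.png',np.hstack([a,b]));print(bot.get_obs()['eef_pos'],bot.get_obs()['ft_force'])
E
```

```text
[0.56753316 0.20210869 0.2475492 ] [-0.29816656  0.0568291   0.20008577]
```

View pics/c5.png

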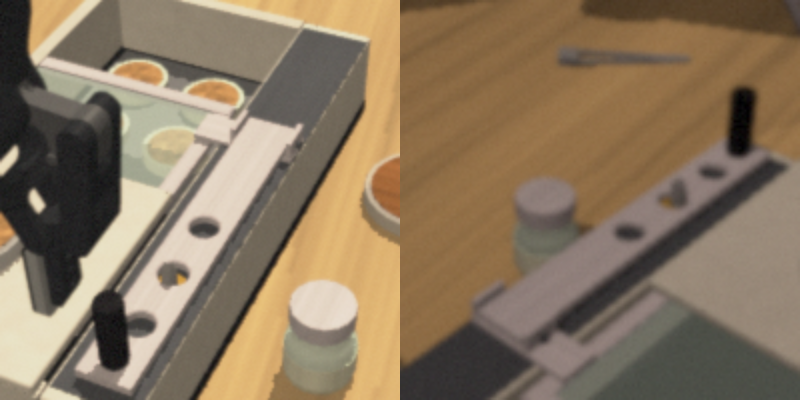

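The peg is through the middle hole and the cover is held open, with the gripper clear and the jar upright. Last, a numerical check that the bar is flat, then hand in.

```bash
python3 - <<'E'
from h import *
a,_=tri(('scene5',(285.9,217)),('side5',(271.5,214)));b,_=tri(('scene5',(317,194.5)),('side5',(240.3,262)))
m=(a+b)/2;t=(b-a)[2]/np.linalg.norm(b-a);print(a.round(4),b.round(4),'mid-peg',(m[:2]-[.5468,.049]).round(4),'z',m[2],'tilt',t)
if abs(t)<.06 and abs(m[2]-.0845)<.006: print(bot.job_done())
E
```

```text
[ 0.54   -0.0011  0.0842] [0.5517 0.0876 0.0845] mid-peg [-0.0009 -0.0058] z 0.08436710333915948 tilt 0.003304831144093158
the job is handed in; nothing more can be done
None
```

The cover is open and held by its stay arm: the middle hole is over the peg and the bar lies flat. I handed the job in at about 7 s of the allowed 38 s.

I gripped the knob across the bar, lifted it about 50 mm and drew it 127 mm along the rail. I then lowered it along its arc over the peg, released it and backed away.

Last checks, by triangulation from the scene and side cameras after release:
- **Hole on peg:** the middle hole sits about 6 mm from the peg axis, towards the hinge where the spring pulls it (limit 10 mm). The play between hole and peg allows about 5 mm, so this agrees within camera error.
- **Flatness:** the bar's tilt is about 0.003 rad (limit 0.1). Its top is at 0.084 m, the same height as when it lay flat at the start.
- **Jar and robot:** the jar is upright and the gripper was clear of everything, with the wrist force near zero.

Nothing failed. One check was less certain: the hole position measured in mid-air, before lowering, had a 2 mm mismatch between the two views.

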